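# Fit the inlet filter on its tapered air outlet

## Task

Fit the blue filter on the air outlet with the blue collar: take it from the bench and press it straight down over the black tapered spigot, firmly, until it is fully home against the collar and friction alone holds it, then let go. Leave the orange filter where it stands.

Things in the scene. Friction and masses are not known exactly. Their poses are not given: they have to be found in the camera images.
- blue_filter_center (a point): Blue filter: loose upright white plastic cylinder with its top face and a band near the top in blue, 48 mm in diameter, 84 mm tall, about 50 g, standing on its open mouth; grip it anywhere up its side. In its flat underside is a tapered bore, 30 mm wide at the mouth, 48 mm deep. This point: its centre, on the axis, 42 mm above its underside; z along the axis, up.
- blue_outlet_seat (a point): Blue outlet, fixed: 80 x 80 x 18 mm metal block, on it a collar 52 mm wide in blue and an upright black tapered spigot, 34 mm thick at the collar, 13 at the tip, 44 tall. This point: on the axis at the collar's top face, 26 mm above the bench; z up. Fully home the filter's underside touches the collar. It slips on freely to 8 mm above home, then springy rubber grips and the push grows to about 8-12 N at home; pushed home it stays.
- orange_filter_center (a point): Orange filter: loose upright white plastic cylinder with its top face and a band near the top in orange, 48 mm in diameter, 84 mm tall, about 50 g, standing on its open mouth; grip it anywhere up its side. In its flat underside is a tapered bore, 30 mm wide at the mouth, 48 mm deep. This point: its centre, on the axis, 42 mm above its underside; z along the axis, up. To be left alone.
- orange_outlet_seat (a point): Orange outlet, fixed: 80 x 80 x 18 mm metal block, on it a collar 52 mm wide in orange and an upright black tapered spigot, 34 mm thick at the collar, 13 at the tip, 44 tall. This point: on the axis at the collar's top face, 26 mm above the bench; z up. Not to be used.
Mind the look-alikes: they are no part of the job. Leave any purple or turquoise look-alike of the part that bears orange_filter_center alone.

How it is judged:
By the outcome, as a careful person would: the job done as asked, in the order asked, and still so for the second after the job is handed in, with the robot touching nothing.
It also fails if it takes over 42 s, if anything falls off the work surface, if the arm or the gripper's body presses on something with over 40 N, if the wrist force passes 120 N, or if a joint passes its speed limit or range.

## Robot

A 6-joint arm with a two-finger parallel gripper is mounted at the origin on a cart in front of the work surface, level with it; the furniture and walls round the work are solid. World frame = base frame: x ahead of the robot, y to its left, z up, the work surface at z = 0. Lengths are in m, angles in rad, forces in N, time in s.
With the tool pointing down it reaches from about 0.325 to 0.775 m from the base axis. Payload 5.5 kg.
Tool frame: the origin (TCP) lies midway between the tips of the shut fingers; the grasp point (between the pads) lies 19 mm behind it; z points along the fingers, y is the line along which they close (so a half turn about z gives the same grasp; the last joint's range is limited). The gripper opens to 85 mm and grips with 20 to 120 N. Pads are 22 mm wide; open, the fingers measure 114 mm over their backs; the gripper's body (76 mm by 85 mm) begins 54 mm behind the grasp point. The pads swing forward as they close: fully open they stand 13 mm farther back than shut.
Start: joints at [1.057, 0.091, 1.231, -0, 1.82, -0.057], TCP at [0.265, 0.538, 0.231] pointing down, gripper open.
Joint ranges: [-2.87, 2.87], [-0.86, 2.18], [0.17, 2.46], [-1.51, 4.65], [0.06, 2.69], [-2.65, 2.65]. Speed limits (rad/s): [2.57, 2.57, 3.01, 3.14, 3.14, 3.14].

## Interface

Orientations are given as a rotation vector (axis times angle).
In Python, from workcell import monitor, eyes, ctrl gives the robot as it stands.
- The arm moves only by the tool step_arm, never from a script. Its argument "targets" is a list of rows, each an object of numbers: "grip": the opening, from -1 (shut) to 1 (fully open); "tx", "ty", "tz": the shift along the tool's x, y, z in m; "wx", "wy", "wz": the turn, a rotation vector about the tool's x, y, z in rad. In form: [{"grip": .., "tx": .., "ty": .., "tz": .., "wx": .., "wy": .., "wz": ..}, ...]. A call has exactly 5 rows; each row is the pose to reach, as a shift and turn from the pose commanded when the call began, along the tool's axes at that moment; what a row does not reach only later rows make up. A row lasts 1/12 s, in which the tool goes at most 41.7 mm and 7.16 degrees, less where a joint would pass 70% of its speed; a pose out of reach is approached as far as the arm can. A call with a gripper value outside its range is refused whole. The fingers move at their own pace and stop on an object; the grip force is fixed at half the most. Time passes only in rows, so rows that repeat a pose let the fingers close, or fill a call up. It gives the time, the measured TCP pose, the force, the opening and the grip force at its end, in the units of the state.
- monitor.sense(): the state, without advancing time (a new reading comes with each control period).
- eyes.camera(name): name is "scene" or "top" or "wrist"; returns (picture, depth): 480x640x3 uint8, blue, green, red; 480x640 float32, m along the optical axis (not along the pixel's ray), 0 where there is no reading.
- eyes.camera_model(name): a dict with "fx", "fy", "cx", "cy" (pixels), "distortion" ([k1, k2, p1, p2, k3] as OpenCV has them; the pictures are not rectified), "pose" (4x4, takes a point from camera to world coordinates). Camera axes: x right, y up, looking along -z (the intrinsics and any distortion apply to the point x, -y, -z); pixel columns grow to the right and rows downward; lengths in m; the calibration is good to about 2 mm. A picture is of the moment at which its call begins: read the wrist's pose just before it. camera_model takes no time and is no camera call; for the wrist camera it gives the pose at the moment of the call.
- ctrl.close_job(): hands the job in; it is judged then, once.
The state is a dict: "time_s": time; "joint_positions": joint angles; "qd": joint speeds; "effort": joint torques, N m; "position": TCP position; "tool_rot": TCP orientation; "wrist_force": force on the tool from outside, world axes, zero at the start; "moment": the same for the moment, N m; "grip_width": opening from 0.0 (shut) to 1.0 (fully open); "grasp_force": force on a finger pad.
Only numpy, scipy, OpenCV 4.12 (cv2) and the standard library are available. Lean on these libraries where they do the work, as an engineer would, in place of code of your own. Each camera call takes 0.05 s, during which the arm holds its last target. There are 200 camera calls.

## Working session

There is one attempt and no reset: what is moved stays moved. The work goes in short steps, Python scripts to look and compute and a tool call to move; the robot and the scene stay as the last step left them, time stands still between calls to the robot, and variables do not carry over. Pictures are saved under pics/ and viewed, at most 10 in all, crops included, and the job is handed in when it is done.

Besides the shell and the picture viewer there is one more tool, called after ">>>" as name([rows], argument=value, ...), one row to a line, values as JSON. step_arm: Moves the arm, as the interface text tells. Its arguments: {"type":"object","properties":{"targets":{"type":"array","items":{"type":"object","properties":{"grip":{"type":"number"},"tx":{"type":"number"},"ty":{"type":"number"},"tz":{"type":"number"},"wx":{"type":"number"},"wy":{"type":"number"},"wz":{"type":"number"}}}}},"required":["targets"]}

```bash
mkdir -p pics
cat > h.py <<'E'
import numpy as np, cv2
from workcell import monitor, eyes, ctrl
def ray(m,u,v):
    K=np.array([[m['fx'],0,m['cx']],[0,m['fy'],m['cy']],[0,0,1.]])
    p=cv2.undistortPoints(np.array([[[u,v]]],float),K,np.array(m['distortion'],float))[0,0]
    T=np.array(m['pose']); d=T[:3,:3]@np.array([p[0],-p[1],-1.])
    return T[:3,3],d
def onplane(m,u,v,z):
    o,d=ray(m,u,v); return o+d*(z-o[2])/d[2]
def proj(m,P):
    T=np.array(m['pose']); c=T[:3,:3].T@(np.array(P)-T[:3,3])
    K=np.array([[m['fx'],0,m['cx']],[0,m['fy'],m['cy']],[0,0,1.]])
    return cv2.projectPoints(np.array([[c[0],-c[1],-c[2]]]),np.zeros(3),np.zeros(3),K,np.array(m['distortion'],float))[0].ravel()
def blobs(img,lo,hi,amin=60):
    h=cv2.cvtColor(img,cv2.COLOR_BGR2HSV); k=cv2.inRange(h,lo,hi)
    n,l,s,c=cv2.connectedComponentsWithStats(k)
    return [(s[i].tolist(),c[i].round(1).tolist(),l==i) for i in range(1,n) if s[i][4]>amin]
E
python3 - <<'E'
from h import *
s=monitor.sense(); print({k:np.round(v,3) for k,v in s.items()})
for n in('top','scene'):
    i,d=eyes.camera(n); m=eyes.camera_model(n)
    cv2.imwrite(f'pics/{n}.png',i); np.savez(f'{n}.npz',i=i,d=d)
    print(n,np.round(m['pose'],3).tolist(),m['fx'],m['distortion'])
    for st,c,mk in blobs(i,(95,110,50),(130,255,255)):
        z=d[mk];z=z[z>0]; o,dd=ray(m,*c); 
        T=np.array(m['pose']); print(st,c,(o+dd*np.median(z)).round(3) if len(z) else None)
E
```

```text
{'time_s': np.float64(0.0), 'joint_positions': array([ 1.057,  0.092,  1.232,  0.   ,  1.82 , -0.057]), 'qd': array([-0.   ,  0.002, -0.001, -0.002,  0.001, -0.001]), 'effort': array([-1.0000e-03, -4.5872e+01, -4.1804e+01, -0.0000e+00,  1.1000e-02,
       -0.0000e+00]), 'position': array([0.264, 0.538, 0.23 ]), 'tool_rot': array([-7.110e-01, -3.059e+00,  3.000e-03]), 'wrist_force': array([ 0.134,  0.32 , -0.496]), 'moment': array([-0.002,  0.019, -0.009]), 'grasp_force': np.float64(0.0), 'grip_width': np.float64(1.001)}
top [[-0.012, 0.977, -0.213, 0.241], [-1.0, -0.012, 0.002, 0.073], [-0.001, 0.213, 0.977, 1.383], [0.0, 0.0, 0.0, 1.0]] 618.6816325001348 [-0.06597956  0.          0.          0.          0.        ]
[508, 0, 132, 81, 10283] [575.4, 39.3] [ 0.669 -0.273  0.682]
[507, 71, 133, 18, 443] [567.3, 85.2] [ 0.603 -0.253  0.684]
[191, 88, 33, 18, 247] [212.7, 96.4] [0.856 0.275 0.156]
[197, 271, 19, 20, 276] [206.1, 280.5] [0.466 0.291 0.083]
[334, 289, 23, 23, 275] [345.0, 300.3] [ 0.428 -0.007  0.025]
[220, 312, 6, 32, 164] [222.7, 327.7] [0.372 0.264 0.01 ]
scene [[0.678, 0.398, -0.618, -0.168], [-0.735, 0.39, -0.555, -0.555], [0.02, 0.83, 0.557, 0.683], [0.0, 0.0, 0.0, 1.0]] 551.2367491016882 [-0.16847532  0.          0.          0.          0.        ]
[482, 0, 44, 141, 3117] [502.7, 67.1] [ 0.6   -0.202  0.458]
[356, 121, 14, 13, 135] [362.5, 127.3] [0.851 0.263 0.15 ]
[454, 145, 147, 196, 18327] [522.4, 240.8] [ 0.602 -0.292  0.186]
[229, 196, 19, 10, 149] [237.9, 200.6] [0.467 0.293 0.081]
[563, 202, 77, 189, 7148] [612.0, 310.1] [ 0.606 -0.466  0.133]
[228, 206, 21, 8, 87] [238.1, 210.1] [0.452 0.275 0.071]
[200, 245, 28, 16, 78] [212.2, 252.2] [0.365 0.263 0.009]
[313, 285, 26, 16, 239] [325.4, 293.7] [ 0.419 -0.016  0.025]
```

View pics/top.png

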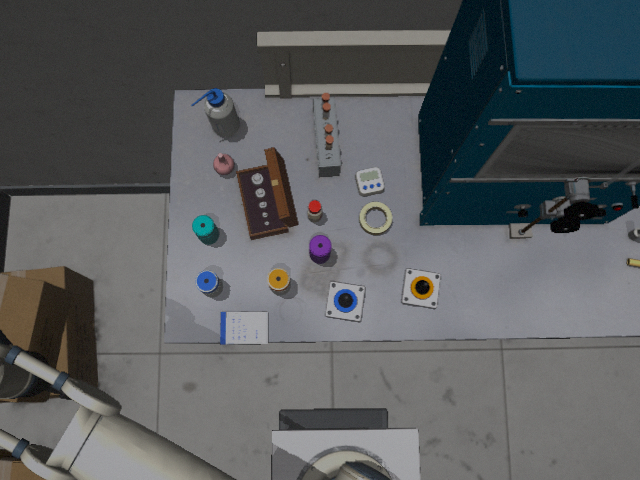

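View pics/scene.png

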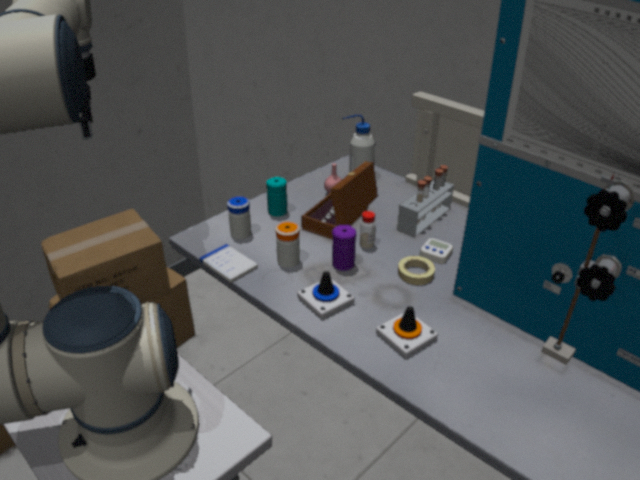

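The top view shows the blue filter at pixel (206,280) and the blue outlet at (345,300). The orange filter is at (279,279) and the orange outlet at (421,288). The purple and turquoise look-alikes are at (320,249) and (205,228). The scene view shows the same layout, with the gap around the blue filter clear.

```bash
cat >> h.py <<'E'
from scipy.spatial.transform import Rotation as R
def go(P,down=None):
    s=monitor.sense(); r=R.from_rotvec(s['tool_rot'])
    print('t',round(float(s['time_s']),2),'pos',np.round(s['position'],4),'shift',r.inv().apply(np.array(P)-s['position']).round(4),'zaxis',r.as_matrix()[:,2].round(4),'F',np.round(s['wrist_force'],2))
E
python3 - <<'E'
from h import *
f=np.load('top.npz'); i=f['i']; m=eyes.camera_model('top')
for st,c,mk in blobs(i,(95,110,50),(130,255,255)):
    if st[0] in(197,334):
        p,r=cv2.minEnclosingCircle(np.argwhere(mk)[:,::-1].astype(np.float32)); print(p,r)
        print(onplane(m,*p,.084 if st[0]==197 else .026))
f=np.load('scene.npz'); m=eyes.camera_model('scene')
print(onplane(m,238,201,.084),onplane(m,326,293.5,.026))
go([.466,.291,.2])
E
```

```text
(206.0, 280.5) 9.708344459533691
[0.46545999 0.29114896 0.084     ]
(345.0758361816406, 300.16253662109375) 11.578660011291504
[ 0.42785155 -0.00759499  0.026     ]
[0.46335263 0.28742989 0.084     ] [ 0.4194059  -0.01729798  0.026     ]
t 0.1 pos [0.2645 0.5383 0.2303] shift [-0.2899 -0.133   0.0305] zaxis [-9.0e-04 -1.5e-03 -1.0e+00] F [-0.52 -0.13 -0.19]
```

>>> step_arm([
  {"grip":1,"tx":-0.035,"ty":-0.016,"tz":0.004},
  {"grip":1,"tx":-0.07,"ty":-0.032,"tz":0.008},
  {"grip":1,"tx":-0.105,"ty":-0.048,"tz":0.012},
  {"grip":1,"tx":-0.14,"ty":-0.064,"tz":0.016},
  {"grip":1,"tx":-0.17,"ty":-0.078,"tz":0.018},
])

```text
validation failed for argument at $.ta...
```

>>> step_arm([
  {"grip":1,"tx":-0.035,"ty":-0.016,"tz":0.004},
  {"grip":1,"tx":-0.07,"ty":-0.032,"tz":0.008},
  {"grip":1,"tx":-0.105,"ty":-0.048,"tz":0.01},
  {"grip":1,"tx":-0.12,"ty":-0.055,"tz":0.0125},
  {"grip":1,"tx":-0.12,"ty":-0.055,"tz":0.0125},
])

```text
validation failed for argument at $.ta...
```

```bash
cat > look.py <<'E'
import sys
from h import *
z=float(sys.argv[1]); n=sys.argv[2]
m=eyes.camera_model('wrist'); i,d=eyes.camera('wrist'); cv2.imwrite(f'pics/{n}.png',i)
print(np.round(m['pose'],3).tolist())
for st,c,mk in blobs(i,(95,110,50),(130,255,255),300):
    p,r=cv2.minEnclosingCircle(np.argwhere(mk)[:,::-1].astype(np.float32))
    q=onplane(m,*p,z); print(st,c,np.round(p,1),round(r,1),q.round(4),'r_m',np.linalg.norm(onplane(m,p[0]+r,p[1],z)-q).round(4))
E
python3 look.py .084 w1; python3 -c "
from h import *
go([.466,.291,.2])"
```

```text
[[0.442, -0.867, -0.232, 0.205], [0.897, 0.426, 0.117, 0.569], [-0.003, -0.26, 0.966, 0.373], [0.0, 0.0, 0.0, 1.0]]
t 0.15 pos [0.2645 0.5383 0.2304] shift [-0.2899 -0.133   0.0306] zaxis [-8.0e-04 -1.3e-03 -1.0e+00] F [0.28 0.51 0.04]
```

View pics/w1.png

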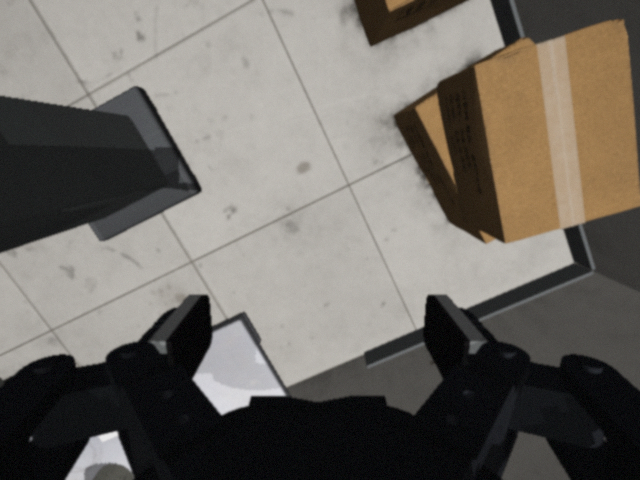

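The move was refused because every field is needed. The wrist picture was taken at the start pose, so it shows only the floor and boxes, with the fingers at about (185,335) and (450,335).

>>> step_arm([
  {"grip":1,"tx":-0.035,"ty":-0.016,"tz":0.004,"wx":0,"wy":0,"wz":0},
  {"grip":1,"tx":-0.07,"ty":-0.032,"tz":0.008,"wx":0,"wy":0,"wz":0},
  {"grip":1,"tx":-0.105,"ty":-0.048,"tz":0.012,"wx":0,"wy":0,"wz":0},
  {"grip":1,"tx":-0.14,"ty":-0.064,"tz":0.016,"wx":0,"wy":0,"wz":0},
  {"grip":1,"tx":-0.17,"ty":-0.078,"tz":0.018,"wx":0,"wy":0,"wz":0},
])

```text
time_s: 0.57
position: [0.3837, 0.3915, 0.2123]
tool_rot: [-0.712, -3.06, 0.002]
wrist_force: [0.1, 1.3, 0.4]
grip_width: 1.005
grasp_force: 0.0
```

>>> step_arm([
  {"grip":1,"tx":-0.035,"ty":-0.016,"tz":0.004,"wx":0,"wy":0,"wz":0},
  {"grip":1,"tx":-0.07,"ty":-0.032,"tz":0.008,"wx":0,"wy":0,"wz":0},
  {"grip":1,"tx":-0.105,"ty":-0.048,"tz":0.01,"wx":0,"wy":0,"wz":0},
  {"grip":1,"tx":-0.12,"ty":-0.055,"tz":0.0125,"wx":0,"wy":0,"wz":0},
  {"grip":1,"tx":-0.12,"ty":-0.055,"tz":0.0125,"wx":0,"wy":0,"wz":0},
])

```text
time_s: 0.98
position: [0.4681, 0.2878, 0.1996]
tool_rot: [-0.719, -3.058, 0.003]
wrist_force: [-0.5, 0.7, -0.3]
grip_width: 1.0
grasp_force: 0.0
```

```bash
python3 look.py .084 w2; python3 -c "
from h import *
go([.466,.291,.2])"
```

```text
[[0.446, -0.864, -0.231, 0.409], [0.895, 0.43, 0.119, 0.319], [-0.003, -0.26, 0.966, 0.343], [0.0, 0.0, 0.0, 1.0]]
[223, 90, 51, 82, 1136] [248.1, 130.2] [248.4 130.7] 43.6 [0.378  0.2794 0.084 ] r_m 0.0304
[296, 203, 55, 54, 2240] [323.0, 229.2] [323.  229.1] 27.5 [0.4643 0.2948 0.084 ] r_m 0.0206
[5, 290, 57, 48, 1179] [38.4, 310.1] [ 33.4 312.8] 28.5 [0.4228 0.0574 0.084 ] r_m 0.0227
t 1.03 pos [0.467  0.2896 0.2   ] shift [ 0.0015  0.0008 -0.    ] zaxis [-1.3e-03 -7.0e-04 -1.0e+00] F [-0.89  0.9  -0.41]
```

View pics/w2.png

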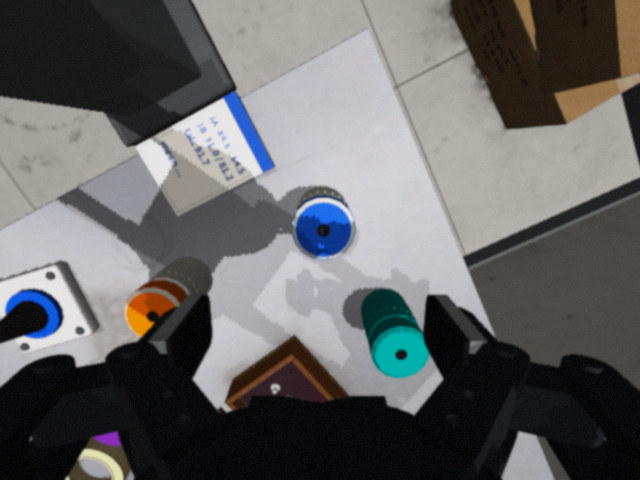

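The wrist view shows the blue filter top at (323,229), between the orange one at (155,310) and the turquoise one at (400,350). It projects to about (0.4645, 0.294), which agrees with the top view, so I'll descend.

>>> step_arm([
  {"grip":1,"tx":0.003,"ty":0.002,"tz":0.035,"wx":0,"wy":0,"wz":0},
  {"grip":1,"tx":0.003,"ty":0.002,"tz":0.07,"wx":0,"wy":0,"wz":0},
  {"grip":1,"tx":0.003,"ty":0.002,"tz":0.105,"wx":0,"wy":0,"wz":0},
  {"grip":1,"tx":0.003,"ty":0.002,"tz":0.135,"wx":0,"wy":0,"wz":0},
  {"grip":1,"tx":0.003,"ty":0.002,"tz":0.16,"wx":0,"wy":0,"wz":0},
])

```text
time_s: 1.45
position: [0.4624, 0.2952, 0.038]
tool_rot: [-0.708, -3.058, 0.002]
wrist_force: [-0.4, -0.0, -0.8]
grip_width: 0.998
grasp_force: 0.0
```

>>> step_arm([
  {"grip":1,"tx":0,"ty":0,"tz":0.009,"wx":0,"wy":0,"wz":0},
  {"grip":1,"tx":0,"ty":0,"tz":0.009,"wx":0,"wy":0,"wz":0},
  {"grip":-1,"tx":0,"ty":0,"tz":0.009,"wx":0,"wy":0,"wz":0},
  {"grip":-1,"tx":0,"ty":0,"tz":0.009,"wx":0,"wy":0,"wz":0},
  {"grip":-1,"tx":0,"ty":0,"tz":0.009,"wx":0,"wy":0,"wz":0},
])

```text
time_s: 1.87
position: [0.4656, 0.2953, 0.0344]
tool_rot: [0.71, 3.057, 0.004]
wrist_force: [-0.2, 0.0, 0.6]
grip_width: 0.604
grasp_force: 0.5
```

>>> step_arm([
  {"grip":-1,"tx":0,"ty":0,"tz":0,"wx":0,"wy":0,"wz":0},
  {"grip":-1,"tx":0,"ty":0,"tz":0,"wx":0,"wy":0,"wz":0},
  {"grip":-1,"tx":0,"ty":0,"tz":0,"wx":0,"wy":0,"wz":0},
  {"grip":-1,"tx":0,"ty":0,"tz":0,"wx":0,"wy":0,"wz":0},
  {"grip":-1,"tx":0,"ty":0,"tz":0,"wx":0,"wy":0,"wz":0},
])

```text
time_s: 2.28
position: [0.4659, 0.2952, 0.0347]
tool_rot: [0.711, 3.057, 0.005]
wrist_force: [0.1, 1.2, 6.8]
grip_width: 0.553
grasp_force: 62.1
```

```bash
python3 look.py .084 w3; python3 -c "
from h import *
go([.428,-.0075,.18])"
```

```text
[[0.442, -0.865, -0.237, 0.406], [0.897, 0.427, 0.113, 0.325], [0.003, -0.262, 0.965, 0.178], [0.0, 0.0, 0.0, 1.0]]
[109, 44, 112, 165, 4564] [164.2, 124.6] [164.5 127.1] 89.6 [0.385  0.2929 0.084 ] r_m 0.0225
[240, 279, 156, 74, 2313] [317.7, 298.4] [317.5 350.5] 77.5 [0.4589 0.2992 0.084 ] r_m 0.0232
[249, 312, 138, 90, 9301] [317.6, 358.0] [317.5 372.5] 68.9 [0.4657 0.2959 0.084 ] r_m 0.021
t 2.33 pos [0.4659 0.2952 0.0346] shift [-0.0999 -0.2878 -0.1463] zaxis [ 0.0041  0.0026 -1.    ] F [-0.3   0.91  6.22]
```

>>> step_arm([
  {"grip":-1,"tx":0,"ty":0,"tz":-0.03,"wx":0,"wy":0,"wz":0},
  {"grip":-1,"tx":0,"ty":0,"tz":-0.06,"wx":0,"wy":0,"wz":0},
  {"grip":-1,"tx":0,"ty":0,"tz":-0.09,"wx":0,"wy":0,"wz":0},
  {"grip":-1,"tx":0,"ty":0,"tz":-0.12,"wx":0,"wy":0,"wz":0},
  {"grip":-1,"tx":0,"ty":0,"tz":-0.146,"wx":0,"wy":0,"wz":0},
])

```text
time_s: 2.75
position: [0.4647, 0.2944, 0.1808]
tool_rot: [0.711, 3.058, 0.003]
wrist_force: [0.8, -0.5, -0.9]
grip_width: 0.549
grasp_force: 61.8
```

>>> step_arm([
  {"grip":-1,"tx":-0.01,"ty":-0.028,"tz":0,"wx":0,"wy":0,"wz":0},
  {"grip":-1,"tx":-0.02,"ty":-0.057,"tz":0,"wx":0,"wy":0,"wz":0},
  {"grip":-1,"tx":-0.03,"ty":-0.086,"tz":0,"wx":0,"wy":0,"wz":0},
  {"grip":-1,"tx":-0.04,"ty":-0.115,"tz":0,"wx":0,"wy":0,"wz":0},
  {"grip":-1,"tx":-0.05,"ty":-0.144,"tz":0,"wx":0,"wy":0,"wz":0},
])

```text
time_s: 3.17
position: [0.4455, 0.1418, 0.1785]
tool_rot: [0.711, 3.059, 0.001]
wrist_force: [0.2, -0.2, -0.3]
grip_width: 0.553
grasp_force: 62.0
```

>>> step_arm([
  {"grip":-1,"tx":-0.01,"ty":-0.028,"tz":0,"wx":0,"wy":0,"wz":0},
  {"grip":-1,"tx":-0.02,"ty":-0.057,"tz":0,"wx":0,"wy":0,"wz":0},
  {"grip":-1,"tx":-0.03,"ty":-0.086,"tz":0,"wx":0,"wy":0,"wz":0},
  {"grip":-1,"tx":-0.04,"ty":-0.115,"tz":0,"wx":0,"wy":0,"wz":0},
  {"grip":-1,"tx":-0.05,"ty":-0.144,"tz":0,"wx":0,"wy":0,"wz":0},
])

```text
time_s: 3.58
position: [0.4268, -0.0097, 0.1786]
tool_rot: [0.711, 3.058, 0.0]
wrist_force: [1.2, -0.8, -1.0]
grip_width: 0.55
grasp_force: 62.0
```

```bash
python3 look.py .026 w4; python3 -c "
from h import *
go([.428,-.0075,.18]); s=monitor.sense(); print(s['grip_width'],s['grasp_force'],R.from_rotvec(s['tool_rot']).as_matrix().round(3))"
```

```text
[[0.442, -0.866, -0.234, 0.367], [0.897, 0.426, 0.116, 0.021], [-0.0, -0.261, 0.965, 0.322], [0.0, 0.0, 0.0, 1.0]]
[601, 0, 26, 52, 790] [614.1, 24.0] [608.5  25.4] 26.4 [0.3857 0.2508 0.026 ] r_m 0.0194
[293, 195, 58, 47, 1206] [322.4, 214.1] [321.5 223.5] 29.3 [ 0.4264 -0.0048  0.026 ] r_m 0.025
[240, 279, 156, 74, 2346] [317.2, 298.9] [317.5 350.5] 77.5 [ 0.5347 -0.062   0.026 ] r_m 0.073
[249, 312, 138, 90, 9322] [317.5, 358.1] [317.5 372. ] 68.9 [ 0.5556 -0.0723  0.026 ] r_m 0.0661
t 3.63 pos [ 0.4263 -0.0143  0.1786] shift [ 0.0015  0.0068 -0.0014] zaxis [ 0.001  -0.0043 -1.    ] F [ 1.52 -3.19 -0.9 ]
0.5515001050513377 62.05120123922825 [[-0.896  0.445  0.001]
 [ 0.445  0.896 -0.004]
 [-0.003 -0.003 -1.   ]]
```

View pics/w4.png

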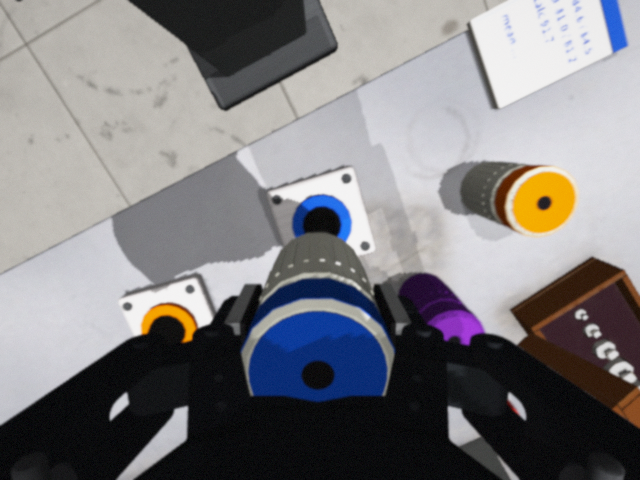

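The wrist view shows the filter held straight. The blue collar, at (322,223), lies just beyond the filter's lower rim, and the orange outlet is at (168,325). The arm was still settling, so I'll correct and look again.

>>> step_arm([
  {"grip":-1,"tx":0,"ty":0.003,"tz":0,"wx":0,"wy":0,"wz":0},
  {"grip":-1,"tx":0,"ty":0.003,"tz":0,"wx":0,"wy":0,"wz":0},
  {"grip":-1,"tx":0,"ty":0.003,"tz":0,"wx":0,"wy":0,"wz":0},
  {"grip":-1,"tx":0,"ty":0.003,"tz":0,"wx":0,"wy":0,"wz":0},
  {"grip":-1,"tx":0,"ty":0.003,"tz":0,"wx":0,"wy":0,"wz":0},
])

```text
time_s: 4.05
position: [0.4286, -0.0046, 0.1778]
tool_rot: [-0.709, -3.061, -0.0]
wrist_force: [0.7, 0.5, -0.5]
grip_width: 0.549
grasp_force: 62.1
```

```bash
python3 look.py .026 w5; python3 -c "
from h import *
go([.428,-.0075,.18]);go([.4275,-.0065,.18])"
python3 - <<'E'
from h import *
# collar: least-squares circle on outer edge points, on plane z=.026; held filter: top circle relative to TCP
m=eyes.camera_model('wrist'); s=monitor.sense(); i=cv2.imread('pics/w5.png')
for st,c,mk in blobs(i,(95,110,50),(130,255,255),600):
    if not 250<st[0]<330 or st[1]>260: continue
    k=mk.astype(np.uint8); cs=max(cv2.findContours(k,0,cv2.CHAIN_APPROX_NONE)[0],key=len)[:,0]
    P=np.array([onplane(m,*p,.026)[:2] for p in cs if p[1]<st[1]+.6*st[3]])
    keep=np.ones(len(P),bool)
    for _ in range(4):
        A=np.c_[2*P,np.ones(len(P))][keep]; x=np.linalg.lstsq(A,(P[keep]**2).sum(1),rcond=None)[0]
        r=np.sqrt(x[2]+x[:2]@x[:2]); e=abs(np.linalg.norm(P-x[:2],axis=1)-r); keep=e<max(.0008,np.median(e[keep])*2)
    print('collar',x[:2].round(4),'r',r.round(4),keep.sum(),len(P))
E
```

```text
[[0.44, -0.867, -0.233, 0.369], [0.898, 0.425, 0.115, 0.026], [-0.001, -0.26, 0.966, 0.321], [0.0, 0.0, 0.0, 1.0]]
[595, 0, 28, 54, 840] [609.0, 24.7] [603.1  26.2] 27.4 [0.3855 0.2516 0.026 ] r_m 0.0201
[287, 196, 59, 44, 1179] [316.5, 214.5] [316.3 224.8] 29.6 [ 0.4267 -0.0042  0.026 ] r_m 0.0252
[240, 279, 156, 74, 2360] [317.2, 298.8] [317.5 350.5] 77.5 [ 0.5357 -0.0565  0.026 ] r_m 0.0728
[249, 311, 138, 91, 9323] [317.6, 358.0] [317.6 372.5] 68.9 [ 0.5571 -0.0669  0.026 ] r_m 0.0659
t 4.1 pos [ 0.4285 -0.0047  0.1778] shift [-0.0007 -0.0027 -0.0022] zaxis [-2.e-04  1.e-04 -1.e+00] F [-0.04 -0.54 -0.24]
t 4.1 pos [ 0.4285 -0.0047  0.1778] shift [ 0.0002 -0.0021 -0.0022] zaxis [-2.e-04  1.e-04 -1.e+00] F [-0.04 -0.54 -0.24]
collar [ 0.4264 -0.0042] r 0.0244 78 124
```

>>> step_arm([
  {"grip":-1,"tx":0.001,"ty":-0.001,"tz":0.025,"wx":0,"wy":0,"wz":0},
  {"grip":-1,"tx":0.001,"ty":-0.001,"tz":0.05,"wx":0,"wy":0,"wz":0},
  {"grip":-1,"tx":0.001,"ty":-0.001,"tz":0.07,"wx":0,"wy":0,"wz":0},
  {"grip":-1,"tx":0.001,"ty":-0.001,"tz":0.085,"wx":0,"wy":0,"wz":0},
  {"grip":-1,"tx":0.001,"ty":-0.001,"tz":0.095,"wx":0,"wy":0,"wz":0},
])

```text
time_s: 4.52
position: [0.4263, -0.0054, 0.0806]
tool_rot: [-0.709, -3.058, 0.001]
wrist_force: [-0.0, 0.1, -0.7]
grip_width: 0.55
grasp_force: 62.1
```

>>> step_arm([
  {"grip":-1,"tx":0,"ty":0,"tz":0.003,"wx":0,"wy":0,"wz":0},
  {"grip":-1,"tx":0,"ty":0,"tz":0.006,"wx":0,"wy":0,"wz":0},
  {"grip":-1,"tx":0,"ty":0,"tz":0.009,"wx":0,"wy":0,"wz":0},
  {"grip":-1,"tx":0,"ty":0,"tz":0.012,"wx":0,"wy":0,"wz":0},
  {"grip":-1,"tx":0,"ty":0,"tz":0.015,"wx":0,"wy":0,"wz":0},
])

```text
time_s: 4.93
position: [0.4278, -0.0059, 0.0686]
tool_rot: [0.711, 3.058, 0.001]
wrist_force: [-0.3, 0.9, 1.5]
grip_width: 0.55
grasp_force: 62.0
```

```bash
python3 -c "
from h import *
go([.4275,-.0055,.0606])"
```

```text
t 4.93 pos [ 0.4278 -0.0059  0.0686] shift [0.0004 0.0002 0.008 ] zaxis [ 1.8e-03  2.0e-04 -1.0e+00] F [-0.27  0.92  1.51]
```

>>> step_arm([
  {"grip":-1,"tx":0,"ty":0,"tz":0.002,"wx":0,"wy":0,"wz":0},
  {"grip":-1,"tx":0,"ty":0,"tz":0.004,"wx":0,"wy":0,"wz":0},
  {"grip":-1,"tx":0,"ty":0,"tz":0.006,"wx":0,"wy":0,"wz":0},
  {"grip":-1,"tx":0,"ty":0,"tz":0.007,"wx":0,"wy":0,"wz":0},
  {"grip":-1,"tx":0,"ty":0,"tz":0.007,"wx":0,"wy":0,"wz":0},
])

```text
time_s: 5.35
position: [0.428, -0.0057, 0.0623]
tool_rot: [0.71, 3.058, 0.002]
wrist_force: [-1.1, 2.0, 5.1]
grip_width: 0.551
grasp_force: 62.7
```

>>> step_arm([
  {"grip":-1,"tx":0,"ty":0,"tz":0.001,"wx":0,"wy":0,"wz":0},
  {"grip":-1,"tx":0,"ty":0,"tz":0.002,"wx":0,"wy":0,"wz":0},
  {"grip":-1,"tx":0,"ty":0,"tz":0.002,"wx":0,"wy":0,"wz":0},
  {"grip":-1,"tx":0,"ty":0,"tz":0.002,"wx":0,"wy":0,"wz":0},
  {"grip":-1,"tx":0,"ty":0,"tz":0.002,"wx":0,"wy":0,"wz":0},
])

```text
time_s: 5.77
position: [0.4282, -0.0057, 0.0609]
tool_rot: [0.71, 3.057, 0.002]
wrist_force: [-2.0, 3.5, 9.8]
grip_width: 0.549
grasp_force: 62.8
```

>>> step_arm([
  {"grip":-1,"tx":0,"ty":0,"tz":0.001,"wx":0,"wy":0,"wz":0},
  {"grip":-1,"tx":0,"ty":0,"tz":0.002,"wx":0,"wy":0,"wz":0},
  {"grip":-1,"tx":0,"ty":0,"tz":0.002,"wx":0,"wy":0,"wz":0},
  {"grip":-1,"tx":0,"ty":0,"tz":0.002,"wx":0,"wy":0,"wz":0},
  {"grip":-1,"tx":0,"ty":0,"tz":0.002,"wx":0,"wy":0,"wz":0},
])

```text
time_s: 6.18
position: [0.4283, -0.0057, 0.0606]
tool_rot: [0.71, 3.056, 0.002]
wrist_force: [-7.4, 2.3, 17.9]
grip_width: 0.55
grasp_force: 64.0
```

>>> step_arm([
  {"grip":-1,"tx":0,"ty":0,"tz":0.001,"wx":0,"wy":0,"wz":0},
  {"grip":-1,"tx":0,"ty":0,"tz":0.002,"wx":0,"wy":0,"wz":0},
  {"grip":-1,"tx":0,"ty":0,"tz":0.002,"wx":0,"wy":0,"wz":0},
  {"grip":-1,"tx":0,"ty":0,"tz":0.002,"wx":0,"wy":0,"wz":0},
  {"grip":-1,"tx":0,"ty":0,"tz":0.002,"wx":0,"wy":0,"wz":0},
])

```text
time_s: 6.6
position: [0.4284, -0.0057, 0.0606]
tool_rot: [0.71, 3.056, 0.002]
wrist_force: [-11.8, 3.6, 28.8]
grip_width: 0.547
grasp_force: 65.0
```

It stopped at z = 0.0606, exactly the predicted home height, and the force then rose steeply. I'll ease off, release and retreat.

>>> step_arm([
  {"grip":-1,"tx":0,"ty":0,"tz":-0.0015,"wx":0,"wy":0,"wz":0},
  {"grip":-1,"tx":0,"ty":0,"tz":-0.003,"wx":0,"wy":0,"wz":0},
  {"grip":-1,"tx":0,"ty":0,"tz":-0.003,"wx":0,"wy":0,"wz":0},
  {"grip":1,"tx":0,"ty":0,"tz":-0.003,"wx":0,"wy":0,"wz":0},
  {"grip":1,"tx":0,"ty":0,"tz":-0.003,"wx":0,"wy":0,"wz":0},
])

```text
time_s: 7.02
position: [0.4273, -0.0063, 0.058]
tool_rot: [0.711, 3.059, -0.001]
wrist_force: [0.3, 0.7, 0.3]
grip_width: 0.812
grasp_force: 0.0
```

>>> step_arm([
  {"grip":1,"tx":0,"ty":0,"tz":0,"wx":0,"wy":0,"wz":0},
  {"grip":1,"tx":0,"ty":0,"tz":0,"wx":0,"wy":0,"wz":0},
  {"grip":1,"tx":0,"ty":0,"tz":0,"wx":0,"wy":0,"wz":0},
  {"grip":1,"tx":0,"ty":0,"tz":-0.005,"wx":0,"wy":0,"wz":0},
  {"grip":1,"tx":0,"ty":0,"tz":-0.01,"wx":0,"wy":0,"wz":0},
])

```text
time_s: 7.43
position: [0.4268, -0.006, 0.0677]
tool_rot: [-0.711, -3.059, 0.0]
wrist_force: [0.9, 0.1, -0.9]
grip_width: 1.005
grasp_force: 0.0
```

>>> step_arm([
  {"grip":1,"tx":0,"ty":0,"tz":-0.025,"wx":0,"wy":0,"wz":0},
  {"grip":1,"tx":0,"ty":0,"tz":-0.055,"wx":0,"wy":0,"wz":0},
  {"grip":1,"tx":0,"ty":0,"tz":-0.085,"wx":0,"wy":0,"wz":0},
  {"grip":1,"tx":0,"ty":0,"tz":-0.115,"wx":0,"wy":0,"wz":0},
  {"grip":1,"tx":0,"ty":0,"tz":-0.14,"wx":0,"wy":0,"wz":0},
])

```text
time_s: 7.85
position: [0.4274, -0.006, 0.2108]
tool_rot: [0.711, 3.058, 0.001]
wrist_force: [0.4, -0.5, 0.7]
grip_width: 0.998
grasp_force: 0.0
```

```bash
python3 look.py .11 w6
python3 - <<'E'
from h import *
m=eyes.camera_model('wrist'); i,d=eyes.camera('wrist')
for st,c,mk in blobs(i,(95,110,50),(130,255,255),600):
    ys,xs=np.where(mk&(d>0)); o=np.array(m['pose'])[:3,3]
    P=np.array([ray(m,u,v)[1]*d[v,u]+o for u,v in zip(xs,ys)]); 
    if len(P): print(st,P.mean(0).round(4),'z pct',np.percentile(P[:,2],[5,50,95]).round(4), 'plane',np.linalg.lstsq(np.c_[P[:,:2]-P[:,:2].mean(0),np.ones(len(P))],P[:,2],rcond=None)[0].round(4))
i,_=eyes.camera('scene'); cv2.imwrite('pics/s2.png',cv2.resize(i[170:350,180:440],None,fx=3,fy=3))
E
```

```text
[[0.442, -0.866, -0.235, 0.367], [0.897, 0.426, 0.116, 0.024], [0.0, -0.262, 0.965, 0.354], [0.0, 0.0, 0.0, 1.0]]
[565, 0, 29, 62, 886] [579.1, 29.1] [574.   30.5] 31.8 [0.3764 0.1946 0.11  ] r_m 0.0193
[290, 215, 58, 56, 2452] [318.3, 242.4] [318.3 242.5] 28.9 [ 0.428  -0.0049  0.11  ] r_m 0.0206
[560, 0, 28, 61, 848] [0.3818 0.2673 0.0111] z pct [0.0099 0.0112 0.0125] plane [-0.0047 -0.0785  0.0111]
[289, 210, 57, 56, 2365] [ 0.4276 -0.0048  0.111 ] z pct [0.11   0.111  0.1121] plane [-0.0043  0.0003  0.111 ]
```

View pics/s2.png

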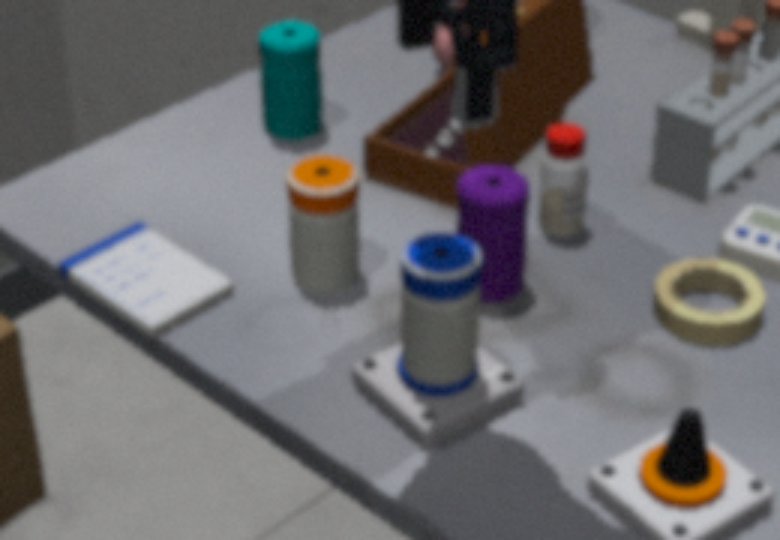

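View pics/w6.png

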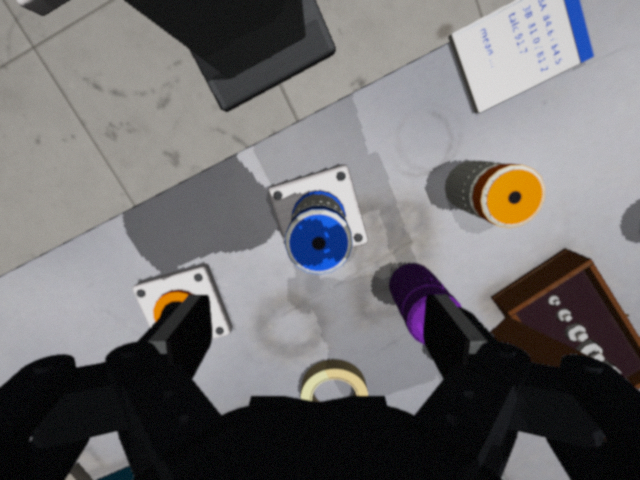

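The scene crop shows the filter sitting upright on the blue collar at (438,380), with everything else undisturbed. The wrist view shows its top at (318,242). The top measures z = 0.111 and level, against 0.110 expected, so it is fully home.

```bash
python3 -c "
from h import *
print(ctrl.close_job())"
```

```text
the job is handed in; nothing more can be done
None
```

The blue filter is pressed fully home on the blue outlet and released; its top measured level at about 0.111 m (0.110 m expected), nothing else was moved, and I handed the job in at about 8 s of the 42 s allowed.

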